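Make up two sketching kits

ROBOT

A 7-joint arm with a two-finger parallel gripper is mounted at the origin on a cart in front of the work surface, level with it; the furniture and walls round the work are solid. World frame = base frame: x ahead of the robot, y to its left, z up, the work surface at z = 0. Lengths are in m, angles in rad, forces in N, time in s.
With the tool pointing down it reaches from about 0.425 to 0.95 m from the base axis. Payload 4.7 kg.
Tool frame: the origin (TCP) lies on the centre line of the jaws, within the pads' length; the fingertips stand robot.nose_length ahead of it and the grasp point (between the pads) lies 8 mm behind it (robot.nose_length is the distance from the TCP to the fingertips, in m); z points along the fingers, y is the line along which they close (so a half turn about z gives the same grasp; the last joint's range is limited). The gripper opens to 85 mm and grips with 20 to 120 N. Pads are 22 mm wide; open, the fingers measure 114 mm over their backs; the gripper's body (76 mm by 85 mm) begins 54 mm behind the grasp point. The pads swing forward as they close: fully open they stand 13 mm farther back than shut.
Start: joints at [1.196, 0.469, -0.049, 1.532, 0.024, 1.141, -0.082], TCP at [0.229, -0.635, 0.242] pointing down, gripper open.
Joint ranges: [-2.59, 2.59], [-0.33, 1.99], [-1.39, 1.29], [0.1, 2.45], [-1.04, 4.18], [0.21, 1.99], [-2.66, 2.66]. Speed limits (rad/s): [2.57, 2.57, 3.14, 3.14, 3.14, 3.14, 3.14].

INTERFACE

Orientations are given as [roll, pitch, yaw] about the fixed x, y, z axes, in that order (R = Rz(yaw) Ry(pitch) Rx(roll)).
In Python, from plant import robot gives the robot as it stands. Calls block until the motion is done:
- robot.goto(position, orientation): joint-space move of the TCP to a pose.
- robot.move_straight(position, vel=0.15, attitude=None, contact_N=None): straight line of the TCP; attitude=None keeps the orientation; vel is the mean speed in m/s. With contact_N (N) it stops when the force on the tool has changed by that much, and returns True; else False.
- robot.move_joints(angles): joint-space move.
- robot.grip(opening, strength=None): opening from 0.0 (shut) to 1.0 (fully open); strength is the grip in N (None keeps the last); returns when the fingers have stopped.
- robot.sleep(seconds).
- robot.inverse_kinematics(position, orientation): joint angles nearest the present ones, or None.
- robot.sense(): the state.
- robot.grab_frame(name): name is "scene" or "top" or "wrist"; returns a dict with "image" (480x640x3 uint8, red, green, blue), "range_z" (480x640 float32, m along the optical axis (not along the pixel's ray), 0 where there is no reading), "fx", "fy", "cx", "cy" (pixels), "R" (3x3) and "t" (3): a world point X has camera coordinates R X + t. Camera axes: x right, y down, z forward; pixel columns grow to the right and rows downward; lengths in m; the calibration is good to about 2 mm. A picture is of the moment at which its call begins.
A pose or a line that the arm cannot do raises robot.IKError and nothing moves.
- robot.close_job(): hands the job in; it is judged then, once.
The state is a dict: "t": time; "joint_pos": joint angles; "joint_velocities": joint speeds; "effort": joint torques, N m; "tcp_pos": TCP position; "tcp_rot": TCP orientation; "wrist_force": force on the tool from outside, world axes, zero at the start; "torque": the same for the moment, N m; "opening": opening from 0.0 (shut) to 1.0 (fully open); "gripper_force": force on a finger pad.
Only numpy, scipy, OpenCV 4.12 (cv2) and the standard library are available. Lean on these libraries where they do the work, as an engineer would, in place of code of your own. Each camera call takes 0.05 s, during which the arm holds its last target. There are 200 camera calls.

TASK

Make up the two kits for the sketching class from the stock lying between the two trays. Blue tray: lay the teal pencil lengthwise in the long channel and the red-sleeved eraser flat in the empty pocket; orange tray: lay the dark green fountain pen lengthwise in the long channel and stand the small black-capped dropper bottle in the empty pocket, keeping the bottle upright throughout. Leave the pink pencil and the grey kneaded eraser where they lie on the table.

Things in the scene. Friction and masses are not known exactly. Their poses are not given: they have to be found in the camera images.
- blue_tray: Blue tray, fixed, 190 (x) x 138 (y) mm; origin under its centre. Floor 3 mm thick; walls and dividers 4 mm thick, tops 9 mm above the table. +y side: long channel along x, 182 x 56 mm inside, centre (0, 37). -y side: empty pocket 90 (x) x 70 (y) mm, centre (-46, -30); beyond it (+x) a pocket filled by a fixed paint tube 16 mm thick. Left or right of the stock, x away from the robot +-0.3 rad.
- orange_tray: Orange tray, fixed, 190 (x) x 138 (y) mm; origin under its centre. Floor 3 mm thick; walls and dividers 4 mm thick, tops 9 mm above the table. +y side: long channel along x, 182 x 56 mm inside, centre (0, 37). -y side: empty pocket 90 (x) x 70 (y) mm, centre (-46, -30); beyond it (+x) a pocket filled by a fixed paint tube 16 mm thick. Left or right of the stock, x away from the robot +-0.3 rad.
- teal_pencil: Teal pencil, 128 mm long (its y), 8 mm thick, about 15 g; origin on its underside at the middle of its length, z up. It lies on the table in the middle area between the trays, its y axis within 0.35 rad of the world's y (or opposite).
- red_eraser: Eraser in a red and green sleeve with a white end, block 30 (x) x 66 (y) x 19 (z) mm, 30 g; origin at the centre of its underside. It lies on the table in the middle area between the trays, its y axis within 0.35 rad of the world's y (or opposite).
- fountain_pen: Dark green, capped fountain pen, 134 mm long (its y), 11 mm wide, 13 mm thick, about 27 g; origin on its underside at the middle of its length, z up. It lies on the table in the middle area between the trays, its y axis within 0.35 rad of the world's y (or opposite).
- dropper_bottle: Small white bottle with a tall black screw cap, standing upright, 22 mm across, 67 mm tall, 28 g; stands steady; the cap begins about 40 mm up and is 20 mm across; origin at the centre of its underside, z up. It stands in the middle area between the trays.
- pink_pencil: Pink pencil, 112 mm long (its y), 8 mm thick, loose on the table among the stock; not wanted in a kit. Origin on its underside at the middle of its length.
- kneaded_eraser: Grey lump of kneaded eraser, about 32 x 31 x 16 mm, loose on the table among the stock; not wanted in a kit. Origin at the centre of its underside.
Things that resemble listed ones, but are neither listed nor needed, are in the scene too. What is shaped like the red_eraser but yellow is not meant.

How it is judged:
By the outcome, as a careful person would: the job done as asked, in the order asked, and still so for the second after the job is handed in, with the robot touching nothing.
It also fails if it takes over 96 s, if anything falls off the work surface, if the arm or the gripper's body presses on something with over 40 N, if the wrist force passes 120 N, or if a joint passes its speed limit or range.

## Working session

There is one attempt and no reset: what is moved stays moved. The work goes in short steps, each a Python script; the robot and the scene stay as the last script left them, time stands still between calls to the robot, and variables do not carry over. Pictures are saved under pics/ and viewed, at most 14 in all, crops included, and the job is handed in when it is done.

```bash
ls; mkdir -p pics; python3 - <<'E'
from plant import robot
import cv2,pickle
print(robot.nose_length, robot.sense())
for n in ["top","scene"]:
    f=robot.grab_frame(n); pickle.dump(f,open(n+".pkl","wb"))
    cv2.imwrite(f"pics/{n}0.png",f["image"][...,::-1])
    print(n,f["fx"],f["cx"],f["cy"],f["R"],f["t"])
E
```

```text
pics
0.011 {'t': 0.0, 'joint_pos': array([ 1.19612471,  0.46942425, -0.04861657,  1.53373175,  0.02415317,
        1.14102932, -0.08229252]), 'joint_velocities': array([ 0.0017393 , -0.00085171,  0.00106143,  0.00091558, -0.00047744,
        0.00168499, -0.00054924]), 'effort': array([ 3.29093027e-04, -5.10310471e+01, -4.65835724e-02, -2.37708896e+01,
        1.06295550e-02,  7.57971313e-03, -1.22580755e-05]), 'tcp_pos': array([ 0.22858057, -0.63449109,  0.24125708]), 'tcp_rot': array([-3.13959087e+00,  1.15169513e-04,  3.45853171e-01]), 'wrist_force': array([ 0.66867487, -0.07827552,  0.3408585 ]), 'torque': array([-0.02752329, -0.08239264,  0.00830878]), 'gripper_force': 0.0, 'opening': 0.9990953874108905}
top 474.0685613943754 328.10527109816195 232.0399808138568 [[ 0.02628653 -0.99962528 -0.00763689]
 [-0.98612377 -0.02467729 -0.16416742]
 [ 0.16391744  0.01184631 -0.98640293]] [-0.02140486  0.57535908  0.89534562]
scene 435.63523231482503 309.4852323377507 239.12626179966912 [[ 0.62414485 -0.78129112 -0.00523484]
 [-0.36144589 -0.28279289 -0.88847344]
 [ 0.69267603  0.55642823 -0.45889818]] [-0.37726836  0.24661514  0.61497085]
```

View pics/top0.png

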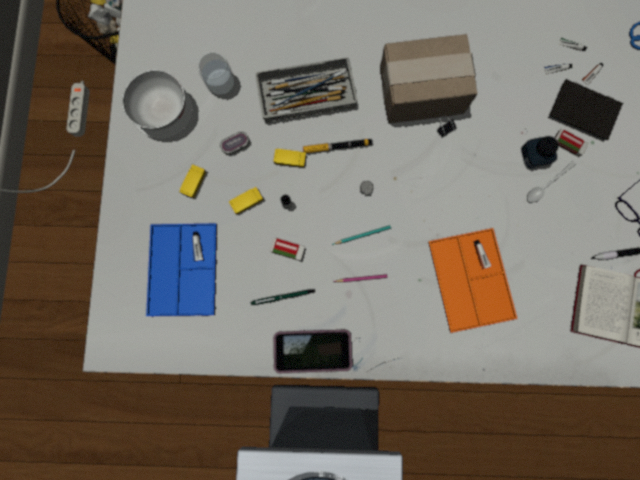

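View pics/scene0.png

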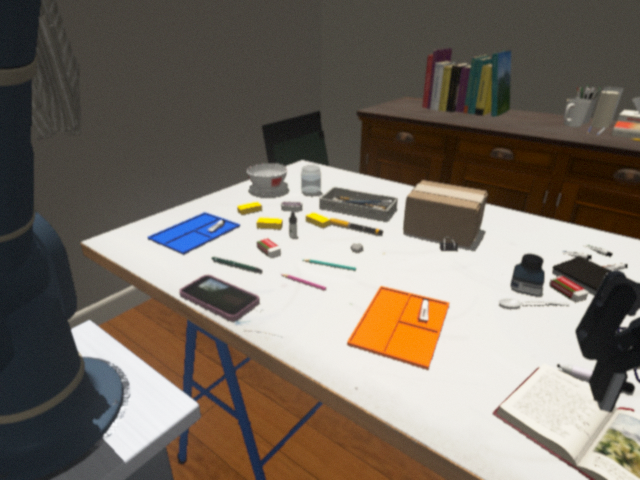

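```bash
cat > h.py <<'E'
import numpy as np,cv2
def ray(f,uv,h):
    uv=np.atleast_2d(uv).astype(float)
    d=np.c_[(uv[:,0]-f["cx"])/f["fx"],(uv[:,1]-f["cy"])/f["fy"],np.ones(len(uv))]@f["R"]
    c=-f["R"].T@f["t"]
    return c+d*((h-c[2])/d[:,2])[:,None]
def mask(f,lo,hi,box):
    m=cv2.inRange(cv2.cvtColor(f["image"],cv2.COLOR_RGB2HSV),np.array(lo),np.array(hi))
    k=np.zeros_like(m);x0,y0,x1,y1=box;k[y0:y1,x0:x1]=m[y0:y1,x0:x1];return k
def rect(f,m,h):
    """largest blob -> world centre, (length,width), angle of long axis"""
    c=max(cv2.findContours(m,cv2.RETR_EXTERNAL,cv2.CHAIN_APPROX_NONE)[0],key=cv2.contourArea)
    P=ray(f,c[:,0],h)
    (cx,cy),(w,l),a=cv2.minAreaRect((P[:,:2]*1000).astype(np.float32))
    if w>l: w,l,a=l,w,a+90
    a=(np.radians(a)+np.pi/2)%np.pi
    return np.round([cx/1000,cy/1000,l,w,a],4)
E
python3 - <<'E'
import pickle,cv2,numpy as np
from h import *
f=pickle.load(open("top.pkl","rb"))
print("cam",-f["R"].T@f["t"])
for n,lo,hi,b,h in [("blue",(100,120,60),(125,255,255),(130,210,230,330),.009),("orange",(5,150,120),(18,255,255),(415,215,530,345),.009),
 ("teal",(75,70,40),(100,255,255),(320,215,400,255),.004),("pink",(140,50,60),(175,255,255),(320,260,400,295),.004),
 ("pen",(0,0,0),(180,255,90),(240,280,325,312),.007),("red",(0,120,50),(180,255,255),(265,230,312,268),.019),
 ("bottle",(0,0,0),(180,255,90),(275,190,300,215),.05)]:
    m=mask(f,lo,hi,b);print(n,rect(f,m,h))
print("phone row",ray(f,[(275,330),(350,330)],.01))
im=cv2.resize(f["image"][180:320,235:405],(800,600*140*800//(170*600)),interpolation=cv2.INTER_CUBIC)[:600]
im=cv2.resize(f["image"][180:310,235:405],(784,600),interpolation=cv2.INTER_CUBIC)
cv2.imwrite("pics/crop1.png",im[...,::-1])
E
```

```text
cam [ 0.42117516 -0.01780508  0.97746328]
blue [4.983000e-01 2.921000e-01 1.881302e+02 1.372798e+02 4.110000e-02]
orange [  0.4925  -0.3008 187.0501 136.0352   0.2287]
teal [ 5.815000e-01 -8.450000e-02  1.049494e+02  6.826400e+00  1.890000e+00]
pink [ 4.90000e-01 -8.31000e-02  8.89216e+01  7.31110e+00  1.69590e+00]
pen [4.471000e-01 8.280000e-02 1.302761e+02 1.108410e+01 1.793200e+00]
red [ 0.5396  0.0813 46.1488 15.4018  1.3243]
bottle [ 0.6326  0.0774 35.8628 20.2964  0.643 ]
phone row [[ 0.38056172  0.0948636   0.01      ]
 [ 0.38455164 -0.05517016  0.01      ]]
```

View pics/crop1.png

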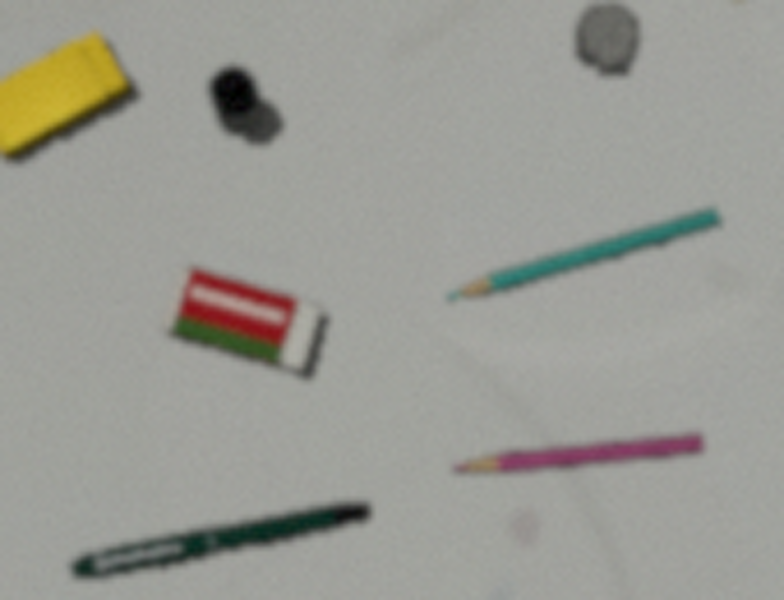

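```bash
python3 - <<'E'
import pickle
from h import *
f=pickle.load(open("top.pkl","rb"));s=784/170
def w(pts,h): return ray(f,np.array(pts)/s+np.array([235,180]),h)
for n,p,h in [("teal",[(448,297),(719,217)],.004),("pen",[(72,570),(370,511)],.007),("pink",[(454,468),(704,442)],.004)]:
    P=w(p,h);d=P[0]-P[1];print(n,P.mean(0).round(4),np.hypot(*d[:2]).round(4),np.arctan2(d[1],d[0]).round(3))
P=w([(192,268),(326,308),(307,373),(175,333)],.019);print("er",P.mean(0).round(4),np.linalg.norm(P-np.roll(P,-1,0),axis=1).round(4),[np.arctan2(*(P[a]-P[b])[1::-1]).round(3) for a,b in [(0,1),(3,2)]])
print("cap",w([(233,93)],.067).round(4))
# scene cross-checks
g=pickle.load(open("scene.pkl","rb"))
for n,lo,hi,b,h in [("teal",(75,70,40),(100,255,255),(295,250,365,275),.004),("pen",(0,0,0),(180,255,80),(205,250,268,276),.007),("red",(0,110,50),(180,255,255),(250,235,285,258),.012)]:
    print(n,rect(g,mask(g,lo,hi,b),h))
m=mask(g,(0,0,0),(180,255,70),(285,205,300,235)); v,u=np.nonzero(m);print(u.mean(),v.min(),ray(g,[(u.mean(),v.min())],.067))
E
```

```text
teal [ 0.577  -0.0759  0.004 ] 0.1277 1.886
pen [0.4461 0.0819 0.007 ] 0.1334 1.791
pink [ 0.4879 -0.0751  0.004 ] 0.1116 1.7
er [0.5425 0.0721 0.019 ] [0.0623 0.03   0.0611 0.0299] [np.float64(1.304), np.float64(1.302)]
cap [[0.634  0.0787 0.067 ]]
teal [ 5.814000e-01 -8.260000e-02  1.024361e+02  9.884200e+00  1.859100e+00]
pen [4.51300e-01 5.24000e-02 6.58653e+01 8.22460e+00 1.80920e+00]
red [ 0.5552  0.0911 42.1313 25.5085  1.3462]
292.28125 214 [[0.62960321 0.07327549 0.067     ]]
```

```bash
cat > r.py <<'E'
from plant import robot
import numpy as np
TR={"blue":(.4983,.2921,.041),"orange":(.4925,-.3008,.229)}
def intray(t,x,y):
    X,Y,a=TR[t];c,s=np.cos(a),np.sin(a);return X+c*x-s*y,Y+s*x+c*y,a
def att(p,yaw):
    q0=np.array(robot.sense()["joint_pos"]);best=None
    for k in (-1,0,1):
        o=[np.pi,0,(yaw+k*np.pi+np.pi)%(2*np.pi)-np.pi]
        q=robot.inverse_kinematics(p,o)
        if q is not None:
            d=np.abs(np.array(q)-q0).max()
            if best is None or d<best[0]-1e-3: best=(d,o)
    return best[1]
def pick(x,y,yaw,z,op,N,up=.12):
    hi=[x,y,up];o=att(hi,yaw);robot.goto(hi,o);robot.grip(op)
    c=robot.move_straight([x,y,z],vel=.12,contact_N=10)
    robot.grip(0,strength=N)
    a=robot.sense();robot.move_straight(hi,vel=.15);s=robot.sense()
    print("pick contact",c,"z",a["tcp_pos"][2].round(4),"opening mm",(85*a["opening"]).round(1),(85*s["opening"]).round(1),"F",s["gripper_force"],"t",s["t"])
def place(x,y,yaw,z,op,straight=False,up=.12):
    hi=[x,y,up];o=att(hi,yaw)
    robot.move_straight(hi,vel=.25,attitude=o) if straight else robot.goto(hi,o)
    c=robot.move_straight([x,y,z],vel=.08,contact_N=8)
    a=robot.sense();robot.grip(op);robot.move_straight(hi,vel=.15)
    print("place contact",c,"z",a["tcp_pos"][2].round(4),"opening",(85*a["opening"]).round(1),"t",robot.sense()["t"])
E
python3 - <<'E'
from r import *
pick(.577,-.076,1.886,.0135,.4,30)
E
```

```text
Traceback (most recent call last):
  File "r.py", line 20, in pick
    print("pick contact",c,"z",a["tcp_pos"][2].round(4),"opening mm",(85*a["opening"]).round(1),(85*s["opening"]).round(1),"F",s["gripper_force"],"t",s["t"])
                                                                     ^^^^^^^^^^^^^^^^^^^^^^^
AttributeError: 'float' object has no attribute 'round'
```

```bash
sed -i 's/(85\*\([as]\)\["opening"\]).round(1)/round(85*\1["opening"],1)/g' r.py
python3 - <<'E'
from r import *
import cv2
s=robot.sense();print(s["t"],85*s["opening"],s["gripper_force"],s["tcp_pos"],s["tcp_rot"],s["wrist_force"])
cv2.imwrite("pics/w1.png",robot.grab_frame("wrist")["image"][...,::-1])
E
```

```text
5.2833 6.073952123696014 31.5539288520813 [ 0.57617409 -0.07620049  0.11907451] [-3.13982984e+00 -5.85977884e-04  1.88583355e+00] [ 0.13845088 -0.69979153 -0.03119195]
```

View pics/w1.png

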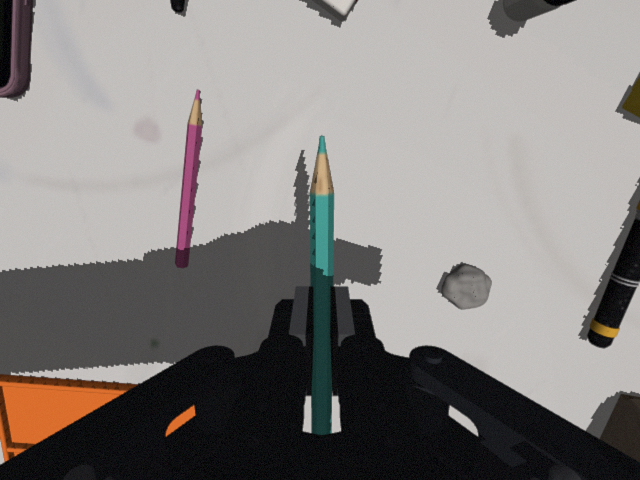

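The pencil is held level between the pads (tip at 322,136, end at 322,430); the pink pencil (190,180) and the grey lump (467,287) are undisturbed.

```bash
python3 - <<'E'
from r import *
x,y,a=intray("blue",0,.037);place(x,y,a,.0175,.22)
pick(.5425,.074,1.303,.019,.65,35)
import cv2
cv2.imwrite("pics/w2.png",robot.grab_frame("wrist")["image"][...,::-1])
E
```

```text
place contact False z 0.018 opening 6.8 t 9.4
pick contact False z 0.0199 opening mm 28.8 28.9 F 35.192660093307495 t 13.1
```

View pics/w2.png

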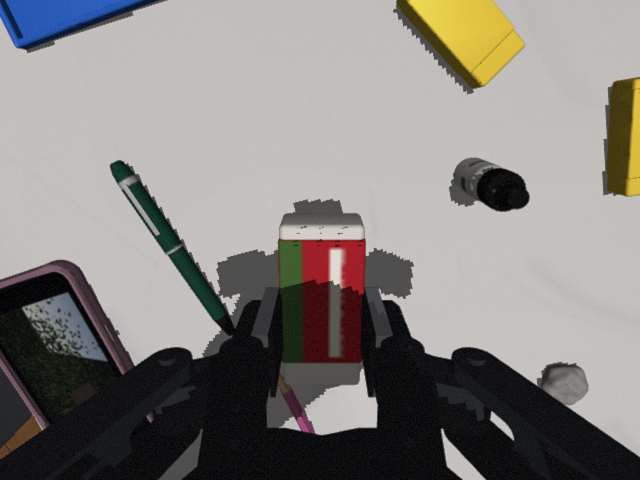

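The eraser is held square, spanning rows 215–385 around column 320; the pen (170,245) and bottle (490,185) are clear of it.

```bash
python3 - <<'E'
from r import *
x,y,a=intray("blue",-.046,-.030);place(x,y,a,.0225,.45)
pick(.446,.082,1.791,.0145,.4,35)
import cv2
cv2.imwrite("pics/w3.png",robot.grab_frame("wrist")["image"][...,::-1])
f=robot.grab_frame("top");cv2.imwrite("pics/t3.png",cv2.resize(f["image"][200:330,130:300],(784,600),interpolation=2)[...,::-1])
E
```

```text
place contact True z 0.023 opening 28.9 t 16.5
pick contact False z 0.0153 opening mm 9.7 9.6 F 34.8786985874176 t 19.7583
```

View pics/w3.png

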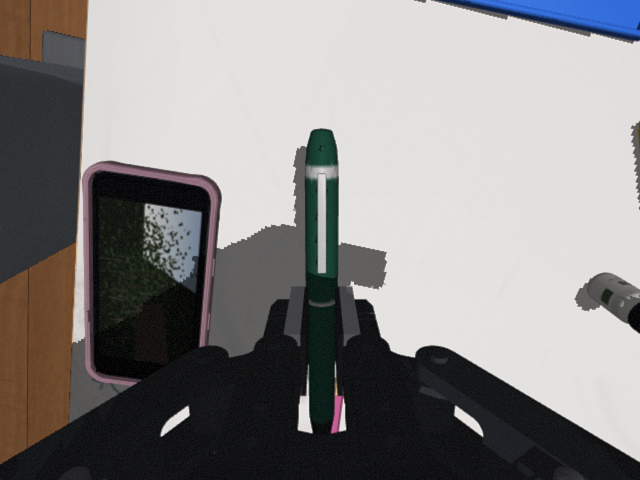

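View pics/t3.png

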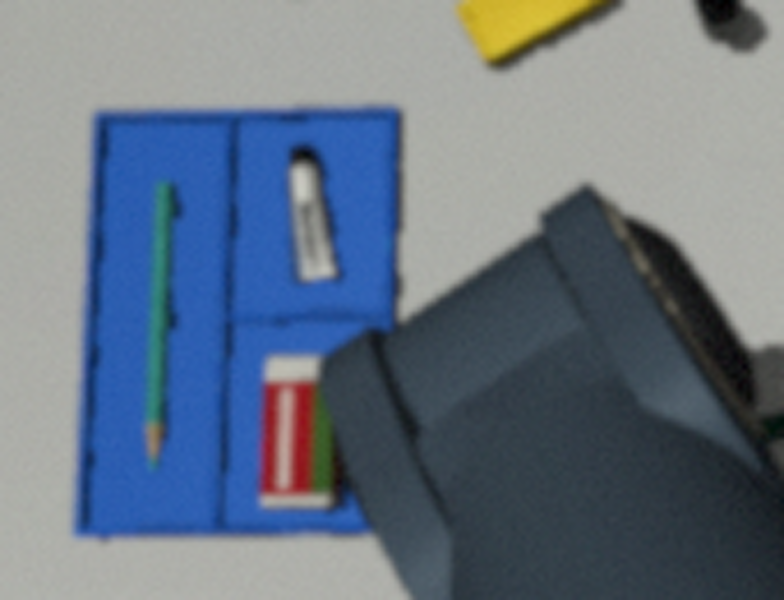

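Blue kit looks right: pencil lies in the channel (crop 160,190–155,465) and the eraser sits flat in the pocket (crop 297,430). The pen is held level (wrist 320,130–430).

```bash
python3 - <<'E'
from r import *
x,y,a=intray("orange",0,.037);place(x,y,a,.0177,.25)
pick(.633,.0775,np.pi/2,.022,.65,25)
import cv2
cv2.imwrite("pics/w4.png",robot.grab_frame("wrist")["image"][...,::-1])
E
```

```text
place contact True z 0.0183 opening 9.6 t 23.5083
pick contact False z 0.0229 opening mm 19.8 20.1 F 24.47249439999723 t 27.4917
```

View pics/w4.png

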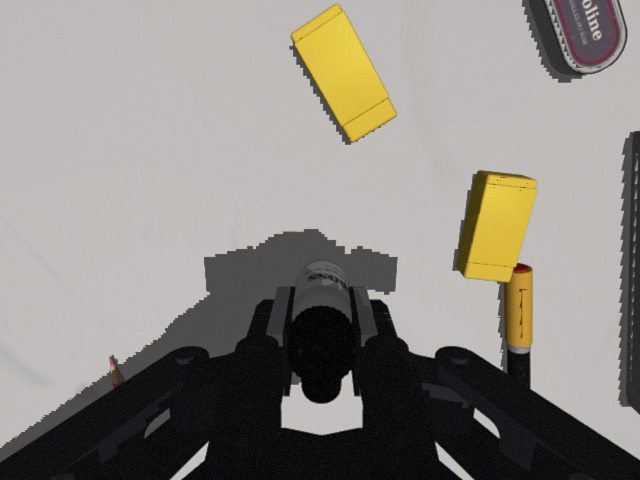

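The bottle is held upright between the pads (320,330), with neighbours untouched.

```bash
python3 - <<'E'
from r import *
x,y,a=intray("orange",-.046,-.030);print(x,y)
place(x,y,a+np.pi/2,.0253,.5,straight=True)
robot.goto([.5,0,.3],att([.5,0,.3],1.57) )
robot.goto([.45,-.05,.3],att([.45,-.05,.3],1.57) )
import cv2
f=robot.grab_frame("top");cv2.imwrite("pics/t5.png",cv2.resize(f["image"][180:350,130:530],(800,340),interpolation=2)[...,::-1])
f=robot.grab_frame("scene");cv2.imwrite("pics/s5.png",cv2.resize(f["image"][180:380,140:460],(800,500),interpolation=2)[...,::-1])
print(robot.sense()["t"])
E
```

```text
0.4545109935591544 -0.3404589887621633
place contact True z 0.0258 opening 20.3 t 31.775
33.7
```

View pics/t5.png

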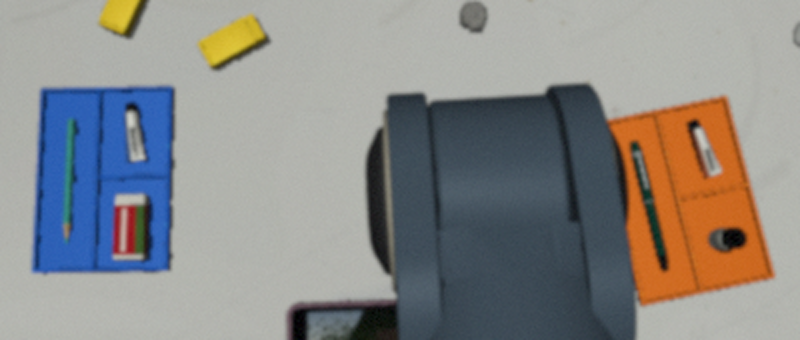

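View pics/s5.png

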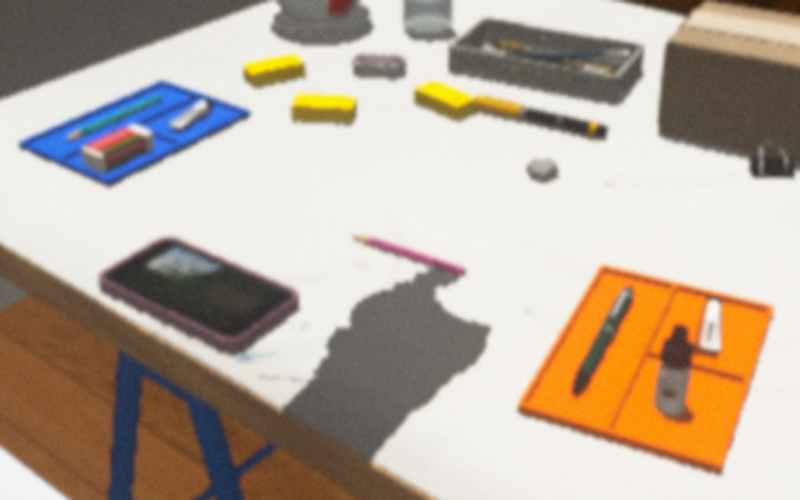

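Both trays hold their items: the pencil (70,180) and eraser (130,228) in blue, the pen (650,205) and the upright bottle (725,240) in orange. The pink pencil and grey lump are at their original pixels.

```bash
python3 -c "
from plant import robot
print(robot.close_job())"
```

```text
the job is handed in; nothing more can be done
None
```

Both kits are made up as asked and the job is handed in at about 34 s of the 96 s allowed; the final pictures show all four items in place, the bottle upright, and the pink pencil and grey eraser unmoved.

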